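# Hang the dial thermometer back on the stand's hook

## Robot

A 6-joint arm with a two-finger parallel gripper is mounted at the origin on the work surface. World frame = base frame: x ahead of the robot, y to its left, z up, the work surface at z = 0. Lengths are in m, angles in rad, forces in N, time in s.
With the tool pointing down it reaches from about 0.225 to 0.875 m from the base axis. Payload 3.4 kg.
Tool frame: the origin (TCP) lies midway between the tips of the shut fingers; the grasp point (between the pads) lies 19 mm behind it; x points along the fingers, y is the direction in which the jaws open and shut, and the axes are right-handed (so a half turn about x gives the same grasp; the last joint's range is limited). The gripper opens to 85 mm and grips with 20 to 120 N. Pads are 22 mm wide; open, the fingers measure 114 mm over their backs; the gripper's body (76 mm by 85 mm) begins 54 mm behind the grasp point. The pads swing forward as they close: fully open they stand 13 mm farther back than shut.
Start: joints at [-1.348, 0.276, 1.505, -0, 1.361, -0.121], TCP at [0.194, -0.541, 0.231] pointing down, gripper open.
Joint ranges: [-2.89, 2.89], [-0.75, 2.08], [0.22, 2.7], [-1.18, 4.32], [0.11, 2.71], [-2.7, 2.7]. Speed limits (rad/s): [2.57, 2.57, 3.14, 3.14, 3.14, 3.14].

## Interface

Orientations are given as a unit quaternion [w, x, y, z].
In Python, from rig import manip, get_image, get_calibration, ticket gives the robot as it stands. The module is installed in compiled form; this text tells all that it offers.
- The arm moves only by the tool arm_command, never from a script. Its argument "series" is text: rows parted by semicolons, each of 7 numbers parted by spaces: the shift along the tool's x, y, z in units of 0.1 m (1.0 is 0.1 m), then the turn, a rotation vector about the tool's x, y, z in units of pi rad (1.0 is pi rad), then the opening, from -1 (shut) to 1 (fully open), so that 0 is half open. In form: tx ty tz rx ry rz claw; .... A call has 1 to 12 rows; each row shifts and turns the commanded pose from where the row before left it, along the tool's axes as they then stand; what a row does not reach is not made up. A row lasts 1/12 s, in which the tool goes at most 41.7 mm and 7.16 degrees, less where a joint would pass 70% of its speed; a pose out of reach is approached as far as the arm can. A call with a number of a shift or a turn outside -1 to 1 is refused whole. A call with a gripper value outside its range is refused whole. The fingers move at their own pace and stop on an object; "squeeze" is the grip in N (left out, the last holds). Time passes only in rows, so rows that do not move let the fingers close. It gives the time, the measured TCP pose, the force and the opening at its end, in the units of the state.
- manip.get_state(): the state, without advancing time (a new reading comes with each control period).
- get_image(name): name is "side" or "top"; returns the picture (480x640x3 uint8, red, green, blue); there is no depth.
- get_calibration(name): a dict with "fx", "fy", "cx", "cy" (pixels), "cam_to_world" (4x4, takes a point from camera to world coordinates). Camera axes: x right, y down, z forward; pixel columns grow to the right and rows downward; lengths in m; the calibration is good to about 2 mm. A picture is of the moment at which its call begins. get_calibration takes no time and is no camera call.
- ticket.sign_off(): hands the job in, once; it reports no verdict.
The state is a dict: "clock": time; "qpos": joint angles; "qd": joint speeds; "effort": joint torques, N m; "position": TCP position; "ee_rot": TCP orientation; "contact_force": force on the tool from outside, world axes, zero at the start; "moment": the same for the moment, N m; "width": finger opening in m.
Only numpy, scipy, OpenCV 4.12 (cv2) and the standard library are available. Lean on these libraries where they do the work, as an engineer would, in place of code of your own. Each camera call takes 0.05 s, during which the arm holds its last target. There are 200 camera calls.

## Task

Hang the dial thermometer by its wire bail on the hook of the support stand, down in the bend of the hook, with its dial facing outward, away from the rod. Its front is glass and the clamp that carries the hook is only nipped up, so lower it gently until the hook has taken its weight and only then let go, and never lean on the hook. Leave it hanging still, straight out from the hook, and leave the other things on the bench where they are.

Things in the scene. Friction and masses are not known exactly. Their poses are not given: they have to be found in the camera images.
- gauge: Dial thermometer, loose, about 260 g, standing upright on its flat foot, facing any way. White box housing 30 mm thick (own x), 66 mm wide (own y), 84 mm high (own z), flat sides to grip; a wire bail on top makes it 126 mm high in all. Own -x is the front with the dial; the +x back has only vent slots. Origin: centre of the underside.
- gauge_dial (a point): Centre of the round glazed dial (60 mm across, steel rim 2.5 mm proud, graduations and pointer) on the thermometer's front: 17.5 mm ahead (own -x) of its mid-plane, 42 mm above its underside. Axes as the thermometer's.
- gauge_eye (a point): Underside of the apex of the thermometer's rigid arched bail (4.4 mm wire in the mid-plane x = 0), the point that rests on the hook: 122 mm above the underside, 38 mm above the housing's top. Opening under the bail: 30 mm wide (own y) for its lower 16 mm, about 22 mm wide 29 mm up, closing to the apex. Axes as the thermometer's.
- stand: Support stand, fixed to the bench. Origin: rod's axis at bench level; z up; its hook points along own -x. Rod 12 mm thick. Base plate 12 mm thick, from x = +25 to -175 mm, 65 mm to either side in y. The hook's clamp on the rod (block 34 x 28 x 30 mm, from x = +11 to -23 mm, thumb screws on its +x and +y sides) is only nipped up: it starts to slide down under about 20 N.
- rod_top (a point): Top of the stand's rod, 305 mm above the bench. The hook below it is a 6 mm round bar in the stand's plane y = 0: a level shank out from the clamp to x = -86 mm, then it dips 5 mm into the bend, deepest at x = -100 mm, and turns up to the tip at x = -112 mm. Tip's top: 9 mm above the shank's top side, 14 mm above the bar's top side in the bend, 20 mm above its underside there.
- hook_mid (a point): Point fixed to the stand (not to the clamp), 188 mm above the bench, 100 mm from the rod's axis along the stand's -x: the bar's top side in the bend if the clamp stood at mid-setting. The clamp was set by hand and its height is not measured: the real hook is the same distance out but anywhere from 18 mm lower to 18 mm higher than this point; it has to be seen or felt.
- slide_box: Closed blue slide box lying on the bench, 87 x 117 x 36 mm, loose; to be left alone. Origin: centre of the underside.
- reagent: Amber reagent bottle with black cap, 48 mm across, 95 mm high, standing loose; to be left alone. Origin: centre of the underside.
- tube_rack: White tube rack with capped tubes, 60 x 150 mm (own x, y), 90 mm high, loose; to be left alone. Origin: centre of the underside.
Not all that is in view belongs to the job. Leave any green or red look-alike of the gauge alone.

How it is judged:
By the outcome, as a careful person would: the job done as asked, in the order asked, and still so for the second after the job is handed in, with the robot touching nothing.
It also fails if it takes over 67 s, if anything falls off the work surface, if the arm or the gripper's body presses on something with over 40 N, if the wrist force passes 120 N, or if a joint passes its speed limit or range.

## Working session

There is one attempt and no reset: what is moved stays moved. The work goes in short steps, Python scripts to look and compute and a tool call to move; the robot and the scene stay as the last step left them, time stands still between calls to the robot, and variables do not carry over. Pictures are saved under pics/ and viewed, about 8 in all and at most 12, crops included, and the job is handed in when it is done.

Besides the shell and the picture viewer there is one more tool, called after "Request:" as a command line: name --argument value ..., lists and objects as JSON in quotes. arm_command: Moves the arm, as the interface text tells. Shifts and turns lie within -1 to 1; 1 stands for 0.1 m of shift or pi rad of turn. Its arguments: {"type":"object","properties":{"series":{"type":"string"},"squeeze":{"type":"number"}},"required":["series"]}

```bash
mkdir -p pics; python3 - <<'E'
from rig import manip,get_image,get_calibration
import cv2,numpy as np
for n in("side","top"):
    im=get_image(n); cv2.imwrite(f"pics/{n}0.png",im[:,:,::-1]); np.save(f"pics/{n}0.npy",im)
    c=get_calibration(n); print(n,c["fx"],c["fy"],c["cx"],c["cy"]);print(np.round(c["cam_to_world"],4))
print(manip.get_state())
E
```

```text
side 502.1258119150156 502.1258119150156 317.5042702711702 243.3599244828891
[[ 0.9538 -0.1765  0.2432  0.3841]
 [-0.3002 -0.522   0.7984 -0.7063]
 [-0.014  -0.8345 -0.5509  0.6857]
 [ 0.      0.      0.      1.    ]]
top 597.2974798757059 597.2974798757059 323.96037871602005 238.71013486769377
[[ 0.0197 -0.9951  0.0969  0.4652]
 [-0.9998 -0.0191  0.0071  0.0093]
 [-0.0052 -0.097  -0.9953  1.5668]
 [ 0.      0.      0.      1.    ]]
{'clock': 0.1, 'qpos': array([-1.34800172e+00,  2.76551212e-01,  1.50597799e+00, -4.09959808e-05,
        1.36072113e+00, -1.21024044e-01]), 'qd': array([-0.00022769, -0.00312681, -0.00472204, -0.00047884, -0.00069044,
        0.00065365]), 'effort': array([ 1.87112368e-03, -4.17699373e+01, -2.46403921e+01, -1.51962145e-04,
        5.76797436e-03, -7.77954000e-06]), 'position': array([ 0.19368862, -0.54090397,  0.2305265 ]), 'ee_rot': array([-0.12037875, -0.69663927, -0.12154795,  0.6967272 ]), 'contact_force': array([-0.45668529,  0.17679451,  0.26420916]), 'moment': array([ 0.00563984, -0.01770372,  0.01535557]), 'width': 0.08551952464757581}
```

View pics/side0.png

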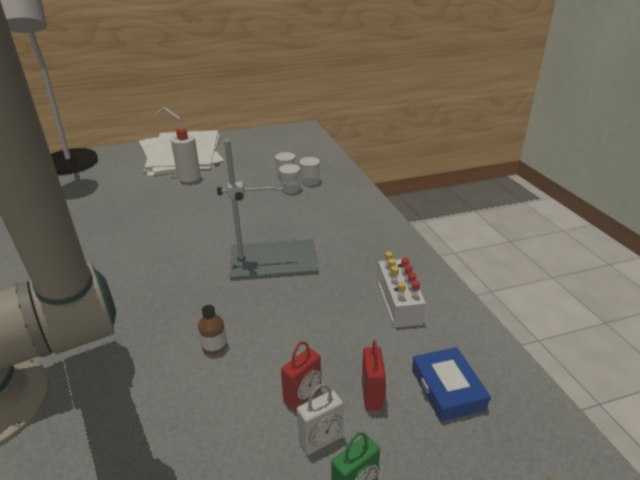

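View pics/top0.png

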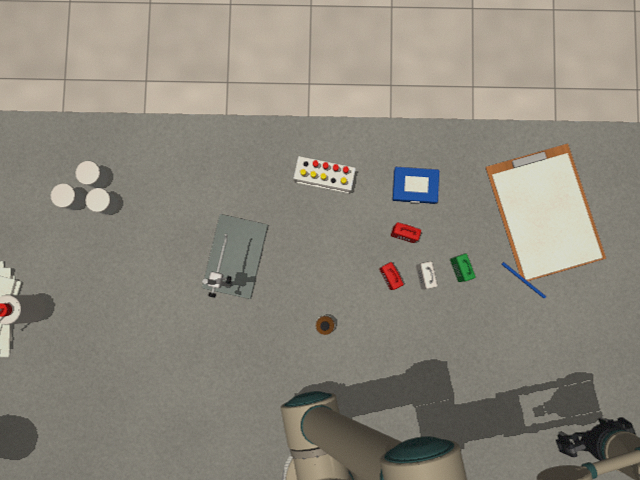

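Side view: the white gauge is at (322,420) with its dial toward the camera, the green one is just in front of it, and the hook end is near (283,189). Top view: the gauge is at (428,275) and the hook runs from about (213,283) to (226,236). Next I'll enlarge these areas to measure them.

```bash
cat > h.py <<'E'
import numpy as np,cv2
from rig import manip,get_image,get_calibration
def ray(n,u,v):
    c=get_calibration(n);T=np.array(c["cam_to_world"])
    d=T[:3,:3]@np.array([(u-c["cx"])/c["fx"],(v-c["cy"])/c["fy"],1]);return T[:3,3],d/np.linalg.norm(d)
def onz(n,u,v,z):
    o,d=ray(n,u,v);return o+d*(z-o[2])/d[2]
def onplane(n,u,v,p,nm):
    o,d=ray(n,u,v);return o+d*(np.dot(np.array(p)-o,nm)/np.dot(d,nm))
def tri(a,b):
    (o1,d1),(o2,d2)=ray("top",*a),ray("side",*b)
    s=np.linalg.lstsq(np.c_[d1,-d2],o2-o1,rcond=None)[0];p,q=o1+s[0]*d1,o2+s[1]*d2
    return (p+q)/2,np.linalg.norm(p-q)
def proj(n,p):
    c=get_calibration(n);T=np.linalg.inv(c["cam_to_world"]);q=T[:3,:3]@np.array(p)+T[:3,3]
    return c["fx"]*q[0]/q[2]+c["cx"],c["fy"]*q[1]/q[2]+c["cy"]
def crop(im,x,y,w,h,k):
    o=cv2.resize(im[y:y+h,x:x+w],None,fx=k,fy=k,interpolation=cv2.INTER_CUBIC)
    for i in range(0,w,10):
        cv2.line(o,(i*k,0),(i*k,4 if i%50 else 9),(255,0,0),1)
        if (x+i)%20==0: cv2.putText(o,str(x+i),(i*k,16),0,.35,(255,0,0),1)
    for j in range(0,h,10):
        if (y+j)%20==0: cv2.putText(o,str(y+j),(0,j*k+4),0,.35,(255,0,0),1)
    return o
E
python3 - <<'E'
from h import *
t=np.load("pics/top0.npy");s=np.load("pics/side0.npy")
a=crop(t,400,240,80,60,5);b=crop(t,190,210,80,100,3)
b=crop(t,200,210,80,60,5)
c=crop(s,280,370,100,75,4);d=crop(s,210,130,100,75,4)
d=crop(s,210,160,100,75,4)
o=np.vstack([np.hstack([a,b]),np.hstack([c,d])])
cv2.imwrite("pics/m1.png",o[:,:,::-1])
hsv=cv2.cvtColor(t,cv2.COLOR_RGB2HSV)
m=((hsv[...,1]<40)&(hsv[...,2]>150)).astype(np.uint8)
m2=np.zeros_like(m);m2[255:300,410:450]=m[255:300,410:450]
print(m2.sum());cn=max(cv2.findContours(m2,0,2)[0],key=cv2.contourArea);r=cv2.minAreaRect(cn);print(r,cv2.boxPoints(r))
for p in cv2.boxPoints(r): print(onz("top",*p,.084))
E
```

```text
283
((428.61761474609375, 274.5294189453125), (26.031658172607422, 12.039642333984375), 77.47119140625) [[419.91763 263.12943]
 [431.67056 260.51767]
 [437.3176  285.9294 ]
 [425.56467 288.54117]]
[ 0.5532406  -0.21944585  0.084     ]
[ 0.56029755 -0.2485729   0.084     ]
[ 0.49764796 -0.2626619   0.084     ]
[ 0.49064039 -0.23365147  0.084     ]
```

View pics/m1.png

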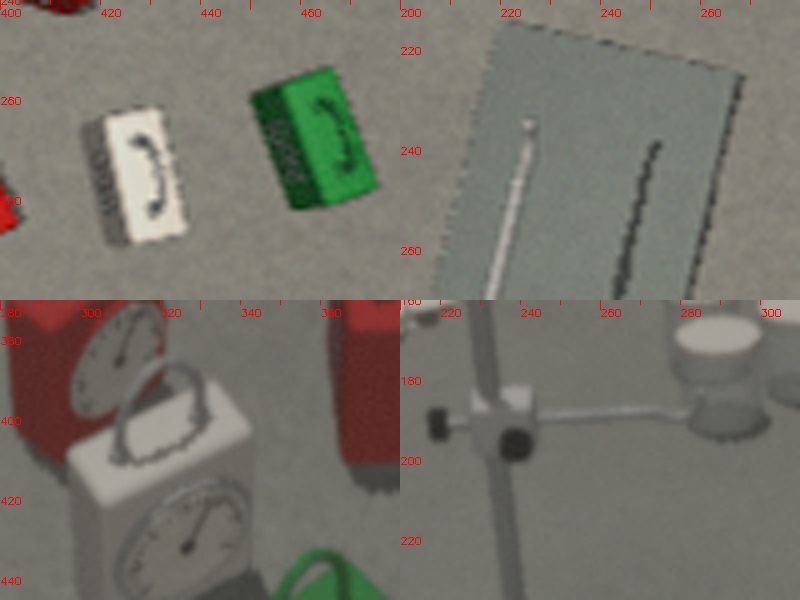

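Crops: the gauge's top face is a clean 30 × 64 mm rectangle with the dial toward green. The far corners of the base plate are at (222,215) and (267.5,224.5), the hook tip in the top view is at (226.5,234), and the shank in the side view is at rows 187–188.

```bash
python3 - <<'E'
from h import *
t=np.load("pics/top0.npy");s=np.load("pics/side0.npy")
A=onz("top",222,214.5,.012);B=onz("top",268,224.5,.012)
print(A,B,np.linalg.norm(A-B))
e=(A-B)/np.linalg.norm(A-B); d=np.array([e[1],-e[0],0]); print("plate hookdir",d,np.degrees(np.arctan2(d[1],d[0])))
o=(A+B)/2-.175*d; o[2]=0; print("rod",o)
print("rodfoot side",onz("side",240,262,.012))
for z in(.17,.188,.206):
  T=onz("top",226.4,234.5,z);S=onz("top",218.3,269,z-.003);v=T-S;print(z,"tip",T,"barang",np.degrees(np.arctan2(v[1],v[0])),"dist rod",np.dot(T-o,d),"lat",np.dot(T-o,e))
# shank heights along side view, plane y=0
for th in (np.arctan2(d[1],d[0]),):
  n=np.array([-np.sin(th),np.cos(th),0])
  g=s.astype(int).sum(2)
  for u in range(244,288,4):
    col=g[178:200,u]; v=178+int(np.argmax(col-np.median(col)))
    p=onplane("side",u,v,o,n); print(u,v,np.round(col[5:16]),np.round([np.dot(p-o,d),p[2]],4))
print("rodtop pred side",proj("side",o+[0,0,.305]),"top",proj("top",o+[0,0,.305]))
# other objects
for n,u,v,z in(("red1",392,275,.1),("red2",406,232,.1),("green",463,267,.1),("bottle",325,324,.095),("rack",325,174,.09),("box",416,184,.036)): print(n,onz("top",u,v,z)[:2])
E
```

```text
[0.67533788 0.2896035  0.012     ] [0.65118756 0.16790744 0.012     ] 0.1240692101690132
plate hookdir [ 0.98087237 -0.19465198  0.        ] -11.224393780665151
rod [0.49161006 0.26281956 0.        ]
rodfoot side [0.48799491 0.25293815 0.012     ]
0.17 tip [0.60673145 0.24903409 0.17      ] barang -11.551601195209065 dist rod 0.1156027645398364 lat 0.008886813562882772
0.188 tip [0.60490793 0.24594469 0.188     ] barang -11.556681830906847 dist rod 0.11441548168059744 lat 0.005501554658434517
0.206 tip [0.60308441 0.24285529 0.206     ] barang -11.561896903602591 dist rod 0.11322819882135848 lat 0.002116295753986262
244 178 [329 322 320 317 316 325 322 284 271 284 283] [0.027  0.2196]
248 188 [341 336 330 333 352 373 345 311 320 331 327] [0.0332 0.1956]
252 188 [329 334 331 340 360 392 340 296 317 329 330] [0.0417 0.195 ]
256 188 [332 325 329 336 361 370 317 293 325 327 329] [0.0501 0.1944]
260 187 [328 331 331 341 357 355 302 298 320 330 332] [0.0588 0.1962]
264 187 [325 331 329 345 373 346 302 317 327 329 334] [0.0673 0.1956]
268 187 [329 325 343 360 389 340 298 322 330 328 333] [0.0758 0.1951]
272 187 [326 331 335 353 370 313 291 322 328 333 335] [0.0843 0.1945]
276 187 [332 327 329 332 348 340 304 295 319 325 331] [0.0929 0.1939]
280 188 [315 314 318 317 342 379 336 301 319 332 328] [0.1013 0.1909]
284 196 [316 287 278 275 265 268 273 280 271 261 273] [0.1089 0.1709]
rodtop pred side (np.float64(226.48674177721205), np.float64(140.3311517846168)) top (np.float64(207.19906298273628), np.float64(281.98058419439957))
red1 [ 0.52183893 -0.14873094]
red2 [ 0.62852676 -0.18234115]
green [ 0.54483832 -0.32259243]
bottle [0.3993316  0.01316684]
rack [0.77222839 0.02047292]
box [ 0.76149635 -0.21583864]
```

```bash
python3 - <<'E'
from h import *
t=np.load("pics/top0.npy").astype(float).sum(2);s=np.load("pics/side0.npy").astype(float).sum(2)
P=[]
for v in range(238,268):
    u0=226-(v-236)*.235; us=np.arange(int(u0)-4,int(u0)+6); w=np.clip(t[v,us]-np.median(t[v,us])-15,0,None); P.append((np.sum(w*us)/w.sum(),v))
P=np.array(P);k=np.polyfit(P[:,1],P[:,0],1);print("fit",k,"res",np.std(P[:,0]-np.polyval(k,P[:,1])))
a=(np.polyval(k,238),238);b=(np.polyval(k,268),268)
o,d1=ray("top",*a);_,d2=ray("top",*b);n=np.cross(d1,d2)
for u in range(248,284,4):
    c=s[180:196,u];base=np.median(c);i=np.argmin(c[5:13])+5
    # bar: bright highlight then dark; top edge = half rise, bottom = half recover
    j=np.argmax(c[3:12])+3
    top=180+j-1; 
    p=onplane("side",u,180+(i+j)/2,o,n);print(u,180+j,180+i,np.round(p,4))
for z in(.185,.195):
  A,B=onz("top",*a,z),onz("top",*b,z);v=A-B;print(z,A,B,np.degrees(np.arctan2(v[1],v[0])))
print(t[228:244,222:231].astype(int))
E
```

```text
fit [-2.46676372e-01  2.83863623e+02] res 0.14488578404111793
248 188 190 [0.525  0.2632 0.1898]
252 188 190 [0.5333 0.2616 0.1892]
256 188 190 [0.5417 0.2599 0.1885]
260 187 190 [0.5502 0.258  0.1893]
264 187 189 [0.5586 0.2561 0.19  ]
268 187 189 [0.567  0.2545 0.1894]
272 187 189 [0.5754 0.2528 0.1888]
276 187 190 [0.5839 0.2515 0.1868]
280 188 190 [0.5923 0.2501 0.1849]
0.185 [0.59697278 0.24906793 0.185     ] [0.526877   0.26371852 0.185     ] -11.805343470608413
0.195 [0.59601934 0.24733272 0.195     ] [0.52643085 0.26187729 0.195     ] -11.805343470608392
[[361 351 347 353 350 348 356 368 364]
 [348 350 355 348 351 348 359 353 352]
 [348 348 357 366 351 360 360 357 345]
 [353 350 358 353 352 353 363 355 362]
 [347 349 359 356 360 359 359 356 353]
 [346 354 349 337 328 333 361 354 354]
 [354 350 401 458 398 348 354 351 357]
 [352 356 363 437 367 312 358 357 359]
 [350 348 339 322 288 309 362 361 356]
 [354 356 348 358 312 327 366 355 363]
 [348 356 366 395 365 334 360 356 358]
 [355 359 389 444 391 335 368 352 357]
 [357 356 422 476 372 323 359 353 352]
 [354 347 423 474 372 332 363 363 361]
 [351 351 420 427 354 338 374 364 359]
 [356 405 445 384 332 352 368 358 365]]
```

```bash
cat >> h.py <<'E'
from scipy.spatial.transform import Rotation as Ro
def cur():
    s=manip.get_state();q=s["ee_rot"];return s,np.array(s["position"]),Ro.from_quat([q[1],q[2],q[3],q[0]])
def frame(x,y):
    x=np.array(x,float);x/=np.linalg.norm(x);y=np.array(y,float);y-=x*(x@y);y/=np.linalg.norm(y)
    return Ro.from_matrix(np.c_[x,y,np.cross(x,y)])
def plan(p,R,p0=None,R0=None):
    """turn in place then shift: totals in move units, tool axes"""
    if p0 is None:
        s,p0,R0=cur();print("t",s["clock"],"q",np.round(s["qpos"],2),"pos",np.round(p0,4),"F",np.round(s["contact_force"],2),"w",round(s["width"],4))
    r=(R0.inv()*R).as_rotvec();print(" turn/pi",np.round(r/np.pi,4),"deg",round(np.degrees(np.linalg.norm(r)),1)," shift after turn",np.round(R.inv().apply(np.array(p)-p0)*10,3)," shift before",np.round(R0.inv().apply(np.array(p)-p0)*10,3))
E
python3 - <<'E'
from h import *
a=np.radians(13)
y=np.array([np.cos(a),np.sin(a),0])
for s in(1,-1): plan([.5255,-.2411,.20],frame([0,0,-1],s*y))
E
```

```text
t 0.1 q [-1.35  0.28  1.51 -0.    1.36 -0.12] pos [ 0.1937 -0.5409  0.2305] F [-0.46  0.18  0.26] w 0.0855
 turn/pi [-4.628e-01 -4.000e-04  4.000e-04] deg 83.3  shift after turn [ 0.305  3.907 -2.175]  shift before [ 0.309 -1.704 -4.134]
t 0.1 q [-1.35  0.28  1.51 -0.    1.36 -0.12] pos [ 0.1937 -0.5409  0.2305] F [-0.46  0.18  0.26] w 0.0855
 turn/pi [5.372e-01 4.000e-04 4.000e-04] deg 96.7  shift after turn [ 0.305 -3.907  2.175]  shift before [ 0.309 -1.704 -4.134]
```

Request:
arm_command --series "0 0 0 -0.0386 0 0 1;0 0 0 -0.0386 0 0 1;0 0 0 -0.0386 0 0 1;0 0 0 -0.0386 0 0 1;0 0 0 -0.0386 0 0 1;0 0 0 -0.0386 0 0 1;0 0 0 -0.0386 0 0 1;0 0 0 -0.0386 0 0 1;0 0 0 -0.0386 0 0 1;0 0 0 -0.0386 0 0 1;0 0 0 -0.0386 0 0 1;0 0 0 -0.0386 0 0 1"

```text
clock: 1.1
position: [0.1937, -0.541, 0.2308]
ee_rot: [0.555, 0.438, 0.555, -0.438]
contact_force: [-0.2, 0.6, -0.1]
width: 0.0855
```

Request:
arm_command --series "0.0254 0.3256 -0.1813 0 0 0 1;0.0254 0.3256 -0.1813 0 0 0 1;0.0254 0.3256 -0.1813 0 0 0 1;0.0254 0.3256 -0.1813 0 0 0 1;0.0254 0.3256 -0.1813 0 0 0 1;0.0254 0.3256 -0.1813 0 0 0 1;0.0254 0.3256 -0.1813 0 0 0 1;0.0254 0.3256 -0.1813 0 0 0 1;0.0254 0.3256 -0.1813 0 0 0 1;0.0254 0.3256 -0.1813 0 0 0 1;0.0254 0.3256 -0.1813 0 0 0 1;0.0254 0.3256 -0.1813 0 0 0 1"

```text
clock: 2.1
position: [0.5261, -0.2394, 0.2003]
ee_rot: [0.553, 0.44, 0.554, -0.44]
contact_force: [0.1, -0.6, 0.2]
width: 0.0857
```

```bash
python3 - <<'E'
from h import *
a=np.radians(13)
y=np.array([np.cos(a),np.sin(a),0])
plan([.5255,-.2411,.057],frame([0,0,-1],y))
E
```

```text
t 2.1 q [-0.55  0.3   1.55 -0.    1.29 -0.78] pos [ 0.5261 -0.2394  0.2003] F [ 0.13 -0.6   0.2 ] w 0.0857
 turn/pi [ 0.0005 -0.0001  0.0002] deg 0.1  shift after turn [ 1.433 -0.009  0.015]  shift before [ 1.433 -0.009  0.015]
```

Request:
arm_command --series "0.2 0 0.008 0 0 0 1;0.2 0 0.007 0 0 0 1;0.2 0 0 0 0 0 1;0.2 0 0 0 0 0 1;0.2 0 0 0 0 0 1;0.2 0 0 0 0 0 1;0.1 0 0 0 0 0 1;0.08 0 0 0 0 0 1;0.05 0 0 0 0 0 1;0 0 0 0 0 0 1"

```text
clock: 2.93
position: [0.5253, -0.2424, 0.0572]
ee_rot: [0.553, 0.44, 0.554, -0.44]
contact_force: [-0.2, -0.6, -0.0]
width: 0.0854
```

Request:
arm_command --series "0 0 0 0 0 0 0.3;0 0 0 0 0 0 0.3;0 0 0 0 0 0 0.3;0 0 0 0 0 0 0.3;0 0 0 0 0 0 0.3;0 0 0 0 0 0 0.3" --squeeze 30

```text
clock: 3.43
position: [0.526, -0.2431, 0.0589]
ee_rot: [0.554, 0.44, 0.553, -0.44]
contact_force: [-1.5, -1.1, 5.7]
width: 0.0655
```

Request:
arm_command --series "-0.05 0 0 0 0 0 0.3;-0.1 0 0 0 0 0 0.3;-0.2 0 0 0 0 0 0.3;-0.25 0 0 0 0 0 0.3;-0.25 0 0 0 0 0 0.3;-0.25 0 0 0 0 0 0.3;-0.25 0 0 0 0 0 0.3;-0.2 0 0 0 0 0 0.3;-0.1 0 0 0 0 0 0.3;0 0 0 0 0 0 0.3" --squeeze 40

```text
clock: 4.27
position: [0.5267, -0.243, 0.2254]
ee_rot: [0.555, 0.44, 0.552, -0.44]
contact_force: [-0.2, -1.1, -3.2]
width: 0.0652
```

```bash
python3 - <<'E'
from h import *
b=np.radians(-11.7+90)
y=np.array([np.cos(b),np.sin(b),0])
plan([.48,.07,.222],frame([0,0,-1],y))
d=np.array([np.cos(np.radians(-11.7)),np.sin(np.radians(-11.7)),0])
s,p,R=cur()
cv2.imwrite("pics/s1.png",get_image("side")[:,:,::-1])
E
```

```text
t 4.2667 q [-0.55  0.28  1.51  0.    1.34 -0.78] pos [ 0.5267 -0.243   0.2254] F [-0.22 -1.1  -3.23] w 0.0652
 turn/pi [-0.3623  0.0016 -0.0004] deg 65.2  shift after turn [ 0.034  2.971 -1.092]  shift before [ 0.024  0.254 -3.155]
```

View pics/s1.png

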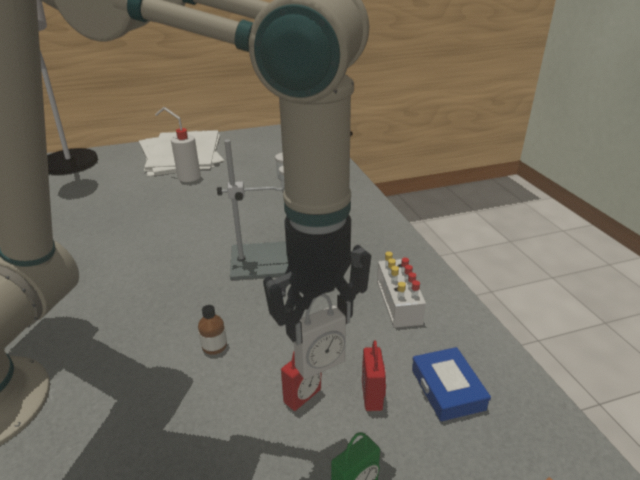

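Lifted cleanly: the gauge hangs upright in the gripper at (322,345). I'll carry it to open bench so I can regrasp it from the dial side.

Request:
arm_command --series "0 0.023 -0.15 0 0 0 0.3;0 0.023 -0.287 0 0 0 0.3;0 0.023 -0.287 0 0 0 0.3;0 0.023 -0.3 0 0 0 0.3;0 0.023 -0.3 0 0 0 0.3;0 0.023 -0.3 0 0 0 0.3;0 0.023 -0.3 0 0 0 0.3;0 0.023 -0.3 0 0 0 0.3;0 0.023 -0.3 0 0 0 0.3;0 0.023 -0.287 0 0 0 0.3;0 0.023 -0.22 0 0 0 0.3;0 0 -0.124 0 0 0 0.3"

```text
clock: 5.32
position: [0.4762, 0.0739, 0.2208]
ee_rot: [0.552, 0.439, 0.556, -0.44]
contact_force: [0.5, -0.8, -3.1]
width: 0.0651
```

Request:
arm_command --series "0 0 0 -0.032 0 0 0.3;0 0 0 -0.033 0 0 0.3;0 0 0 -0.033 0 0 0.3;0 0 0 -0.033 0 0 0.3;0 0 0 -0.033 0 0 0.3;0 0 0 -0.033 0 0 0.3;0 0 0 -0.033 0 0 0.3;0 0 0 -0.033 0 0 0.3;0 0 0 -0.033 0 0 0.3;0 0 0 -0.033 0 0 0.3;0 0 0 -0.033 0 0 0.3;0 0 0 0 0 0 0.3"

```text
clock: 6.32
position: [0.4769, 0.0712, 0.2208]
ee_rot: [0.702, 0.072, 0.705, -0.072]
contact_force: [0.6, 0.4, -3.7]
width: 0.0656
```

Request:
arm_command --series "0.25 0 0 0 0 0 0.3;0.25 0 0 0 0 0 0.3;0.25 0 0 0 0 0 0.3;0.25 0 0 0 0 0 0.3;0.25 0 0 0 0 0 0.3;0.17 0 0 0 0 0 0.3;0.1 0 0 0 0 0 0.3;0.05 0 0 0 0 0 0.3;0.03 0 0 0 0 0 0.3;0 0 0 0 0 0 0.3;0 0 0 0 0 0 0.3"

```text
clock: 7.23
position: [0.479, 0.0706, 0.0631]
ee_rot: [0.704, 0.073, 0.703, -0.073]
contact_force: [-0.5, -0.7, -2.9]
width: 0.0654
```

```bash
python3 - <<'E'
from h import *
b=np.radians(-11.7+90)
y=np.array([np.cos(b),np.sin(b),0])
plan([.48,.07,.059],frame([0,0,-1],y))
E
```

```text
t 7.2333 q [ 0.    0.3   1.94 -0.    0.9  -1.36] pos [0.479  0.0706 0.0631] F [-0.54 -0.69 -2.94] w 0.0654
 turn/pi [-0.0006  0.0002 -0.    ] deg 0.1  shift after turn [ 0.041 -0.004  0.011]  shift before [ 0.041 -0.004  0.011]
```

Request:
arm_command --series "0.015 0 0 0 0 0 0.3;0.012 0 0 0 0 0 0.3;0.01 0 0 0 0 0 0.3;0.005 0 0 0 0 0 0.3;0 0 0 0 0 0 0.3"

```text
clock: 7.65
position: [0.479, 0.0705, 0.0591]
ee_rot: [0.704, 0.073, 0.703, -0.073]
contact_force: [-0.7, 0.0, 0.0]
width: 0.0651
```

Request:
arm_command --series "0 0 0 0 0 0 1;0 0 0 0 0 0 1;0 0 0 0 0 0 1;-0.1 0 0 0 0 0 1;-0.25 0 0 0 0 0 1;-0.3 0 0 0 0 0 1;-0.3 0 0 0 0 0 1;-0.3 0 0 0 0 0 1;-0.3 0 0 0 0 0 1;-0.3 0 0 0 0 0 1;-0.3 0 0 0 0 0 1;-0.1 0 0 0 0 0 1"

```text
clock: 8.65
position: [0.4809, 0.0706, 0.2883]
ee_rot: [0.706, 0.073, 0.7, -0.072]
contact_force: [1.2, -0.8, 0.2]
width: 0.0853
```

```bash
python3 - <<'E'
from h import *
t=get_image("top");np.save("pics/top1.npy",t)
hsv=cv2.cvtColor(t,cv2.COLOR_RGB2HSV)
for z in(.084,):
  u,v=proj("top",[.479,.0705,z]);print(u,v)
u,v=int(u),int(v)
o=np.vstack([cv2.resize(t,(640,480))]);cv2.imwrite("pics/t1.png",o[:,:,::-1])
th=np.radians(30);d=np.array([np.cos(np.radians(-11.7)),np.sin(np.radians(-11.7)),0])
x=-d*np.cos(th)-np.array([0,0,1])*np.sin(th);e=np.array([-d[1],d[0],0])
for s in(1,-1): plan([.479,.0705,.30],frame(x,s*e))
E
```

```text
302.47246856334243 290.8390729418342
t 8.7 q [ 0.    0.11  1.58 -0.    1.44 -1.36] pos [0.4811 0.0706 0.2882] F [ 0.19 -0.44  1.97] w 0.0855
 turn/pi [-0.      0.3362 -0.0007] deg 60.5  shift after turn [-0.041 -0.005 -0.112]  shift before [-0.118 -0.005 -0.02 ]
t 8.7 q [ 0.    0.11  1.58 -0.    1.44 -1.36] pos [0.4811 0.0706 0.2882] F [ 0.19 -0.44  1.97] w 0.0855
 turn/pi [ 0.8638 -0.001  -0.5039] deg 180.0  shift after turn [-0.041  0.005  0.112]  shift before [-0.118 -0.005 -0.02 ]
```

View pics/t1.png

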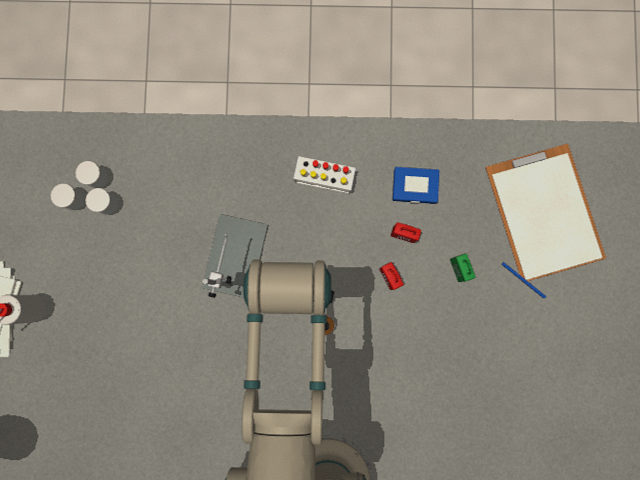

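The top view shows the arm over the gauge; red, green, box, rack and stand are where they were. Now I'll pitch the tool by 60° in free space.

Request:
arm_command --series "0 0 0 0 0.028 0 1;0 0 0 0 0.028 0 1;0 0 0 0 0.028 0 1;0 0 0 0 0.028 0 1;0 0 0 0 0.028 0 1;0 0 0 0 0.028 0 1;0 0 0 0 0.028 0 1;0 0 0 0 0.028 0 1;0 0 0 0 0.028 0 1;0 0 0 0 0.028 0 1;0 0 0 0 0.028 0 1;0 0 0 0 0.028 0 1"

```text
clock: 9.7
position: [0.4789, 0.0704, 0.2819]
ee_rot: [0.25, 0.099, 0.963, -0.026]
contact_force: [-0.6, -0.2, 0.3]
width: 0.0854
```

```bash
python3 - <<'E'
from h import *
th=np.radians(30);d=np.array([np.cos(np.radians(-11.7)),np.sin(np.radians(-11.7)),0])
x=-d*np.cos(th)-np.array([0,0,1])*np.sin(th);e=np.array([-d[1],d[0],0])
g=np.array([.479,.0705,.062]); R=frame(x,e)
tcp=g+x*.018; pre=tcp-x*.10
print(tcp,pre);plan(pre,R);plan(tcp,R)
E
```

```text
[0.46373543 0.07366114 0.053     ] [0.54853861 0.05609925 0.103     ]
t 9.7 q [-0.08  0.68  1.15  0.16  2.36 -1.4 ] pos [0.4789 0.0704 0.2819] F [-0.56 -0.2   0.34] w 0.0854
 turn/pi [-0.0004 -0.0046 -0.0004] deg 0.8  shift after turn [2.790e-01 1.000e-03 1.904e+00]  shift before [0.251 0.003 1.908]
t 9.7 q [-0.08  0.68  1.15  0.16  2.36 -1.4 ] pos [0.4789 0.0704 0.2819] F [-0.56 -0.2   0.34] w 0.0854
 turn/pi [-0.0004 -0.0046 -0.0004] deg 0.8  shift after turn [1.279e+00 1.000e-03 1.904e+00]  shift before [1.251e+00 1.000e-03 1.923e+00]
```

Request:
arm_command --series "0.01 0 0.12 0 -0.0046 0 1;0.03 0 0.25 0 0 0 1;0.04 0 0.25 0 0 0 1;0.04 0 0.25 0 0 0 1;0.04 0 0.25 0 0 0 1;0.04 0 0.25 0 0 0 1;0.04 0 0.25 0 0 0 1;0.039 0 0.2 0 0 0 1;0 0 0.084 0 0 0 1;0 0 0 0 0 0 1"

```text
clock: 10.53
position: [0.549, 0.0557, 0.1026]
ee_rot: [0.259, 0.099, 0.96, -0.027]
contact_force: [-0.5, -0.4, -0.1]
width: 0.0852
```

```bash
python3 - <<'E'
from h import *
th=np.radians(30);d=np.array([np.cos(np.radians(-11.7)),np.sin(np.radians(-11.7)),0])
x=-d*np.cos(th)-np.array([0,0,1])*np.sin(th);e=np.array([-d[1],d[0],0])
plan(np.array([.479,.0705,.062])+x*.018,frame(x,e))
cv2.imwrite("pics/s2.png",get_image("side")[:,:,::-1])
E
```

```text
t 10.5333 q [-0.09  0.92  1.1   0.12  2.17 -1.45] pos [0.549  0.0557 0.1026] F [-0.51 -0.37 -0.12] w 0.0852
 turn/pi [-0.0004  0.0014 -0.0002] deg 0.3  shift after turn [ 1.002  0.003 -0.006]  shift before [ 1.002  0.002 -0.011]
```

View pics/s2.png

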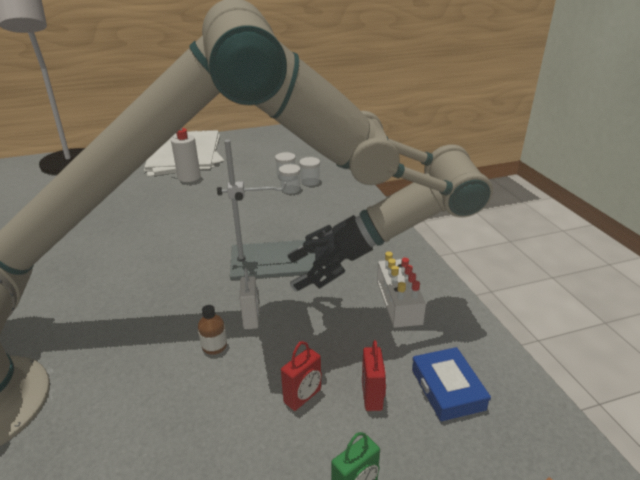

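The gauge stands upright at (249,300) with the open fingers aimed at its sides and rod and rack both clear. I'll move in and grip.

Request:
arm_command --series "0.1 0 -0.005 0 0.0014 0 1;0.15 0 -0.005 0 0 0 1;0.18 0 0 0 0 0 1;0.18 0 0 0 0 0 1;0.16 0 0 0 0 0 1;0.12 0 0 0 0 0 1;0.07 0 0 0 0 0 1;0.04 0 0 0 0 0 1;0 0 0 0 0 0 1"

```text
clock: 11.33
position: [0.4639, 0.0737, 0.0567]
ee_rot: [0.259, 0.099, 0.96, -0.027]
contact_force: [0.4, -0.5, -0.4]
width: 0.0853
```

Request:
arm_command --series "0 0 0 0 0 0 0.3;0 0 0 0 0 0 0.3;0 0 0 0 0 0 0.3;0 0 0 0 0 0 0.3;0 0 0 0 0 0 0.3;0 0 0 0 0 0 0.3;0 0 0 0 0 0 0.3" --squeeze 40

```text
clock: 11.92
position: [0.4647, 0.0734, 0.0563]
ee_rot: [0.259, 0.099, 0.96, -0.027]
contact_force: [3.9, -2.2, 5.4]
width: 0.0654
```

```bash
python3 - <<'E'
from h import *
d=np.array([np.cos(np.radians(-11.7)),np.sin(np.radians(-11.7)),0]);e=np.array([-d[1],d[0],0])
s,p,R=cur();q=p-[.479,.0705,0];print(np.round(s["qpos"],2),"tcp in gauge: out %.4f lat %.4f z %.4f"%(q@d,q@e,q[2]),np.round(R.as_matrix(),3))
im=get_image("side");o=np.vstack([crop(im,210,210,160,120,5)]);cv2.imwrite("pics/s3.png",o[:,:,::-1])
E
```

```text
[-0.08  0.86  1.38  0.12  1.94 -1.46] tcp in gauge: out -0.0146 lat -0.0001 z 0.0563 [[-0.846  0.204  0.492]
 [ 0.177  0.979 -0.102]
 [-0.502  0.    -0.865]]
```

View pics/s3.png

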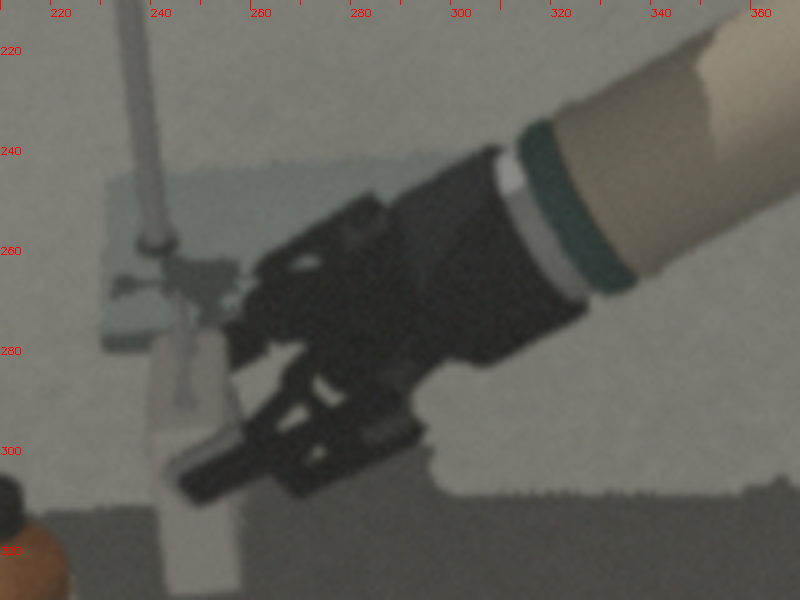

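Firm grip: both fingers are on the flat sides at mid-height and the body is clear of bail and dial. Next I'll work out the carry.

```bash
cat >> h.py <<'E'
D=np.array([np.cos(np.radians(-11.7)),np.sin(np.radians(-11.7)),0]);E_=np.array([-D[1],D[0],0])
OFF=.0146*D+np.array([0,0,.0657])
B=np.array([.594,.248,.1875])
def legs(*eyes):
    s,p,R=cur();f=p+OFF;q=f-B
    print("t",s["clock"],"q",np.round(s["qpos"],2),"F",np.round(s["contact_force"],2),"w",round(s["width"],4),"eye",np.round(f,4),"rel bend out %.4f lat %.4f up %.4f"%(q@D,q@E_,q[2]))
    for t in eyes: print(" ->",np.round(t,4),"shift",np.round(R.inv().apply(t-f)*10,3),"rows>=",np.linalg.norm(t-f)/.0417);f=t
E
python3 - <<'E'
from h import *
Z=np.array([0,0,1]); pre=B+.05*D+.024*Z
s,p,R=cur();f=p+OFF
legs(f+.095*Z, pre-.14*E_, pre, B+.024*Z)
E
```

```text
t 11.9667 q [-0.08  0.86  1.38  0.12  1.94 -1.46] F [ 3.96 -0.5   4.95] w 0.0651 eye [0.479  0.0704 0.122 ] rel bend out -0.0766 lat -0.1972 up -0.0655
 -> [0.479  0.0704 0.217 ] shift [-0.477  0.    -0.821] rows>= 2.2781774580335736
 -> [0.6146 0.1008 0.2115] shift [-1.066  0.574  0.683] rows>= 3.3337026033821635
 -> [0.643  0.2379 0.2115] shift [ 2.0e-03  1.4e+00 -1.0e-03] rows>= 3.3573141486810547
 -> [0.594  0.248  0.2115] shift [ 0.432 -0.001 -0.251] rows>= 1.1990407673860901
```

Request:
arm_command --series "-0.027 0 -0.051 0 0 0 0.3;-0.08 0 -0.14 0 0 0 0.3;-0.1 0 -0.17 0 0 0 0.3;-0.1 0 -0.17 0 0 0 0.3;-0.1 0 -0.17 0 0 0 0.3;-0.07 0 -0.12 0 0 0 0.3;-0.12 0.06 0.08 0 0 0 0.3;-0.21 0.11 0.13 0 0 0 0.3;-0.24 0.13 0.15 0 0 0 0.3;-0.24 0.13 0.15 0 0 0 0.3;-0.2 0.11 0.13 0 0 0 0.3;-0.056 0.034 0.043 0 0 0 0.3"

```text
clock: 12.97
position: [0.6023, 0.1049, 0.1433]
ee_rot: [0.26, 0.099, 0.96, -0.026]
contact_force: [-0.8, -0.3, -4.1]
width: 0.0656
```

Request:
arm_command --series "0 0 0 0 0 0 0.3;0 0.08 0 0 0 0 0.3;0 0.16 0 0 0 0 0.3;0 0.18 0 0 0 0 0.3;0 0.18 0 0 0 0 0.3;0 0.18 0 0 0 0 0.3;0 0.18 0 0 0 0 0.3;0 0.16 0 0 0 0 0.3;0 0.12 0 0 0 0 0.3;0 0.08 0 0 0 0 0.3;0 0.06 0 0 0 0 0.3;0 0 0 0 0 0 0.3"

```text
clock: 13.97
position: [0.6275, 0.24, 0.1451]
ee_rot: [0.258, 0.098, 0.961, -0.026]
contact_force: [-1.0, 0.4, -4.0]
width: 0.0651
```

```bash
python3 - <<'E'
from h import *
Z=np.array([0,0,1])
legs(B+.05*D+.024*Z, B+.024*Z)
t=get_image("top");s=get_image("side");np.save("pics/top2.npy",t);np.save("pics/side2.npy",s)
o=np.hstack([crop(s,220,130,100,150,4),crop(t,190,190,80,120,5)]);cv2.imwrite("pics/m4.png",o[:,:,::-1])
print(proj("side",cur()[1]+OFF),proj("top",cur()[1]+OFF))
E
```

```text
t 13.9667 q [ 0.11  1.04  0.69  0.41  2.39 -1.1 ] F [-1.04  0.41 -3.96] w 0.0651 eye [0.6418 0.237  0.2108] rel bend out 0.0491 lat -0.0011 up 0.0233
 -> [0.643  0.2379 0.2115] shift [-0.011  0.011 -0.001] rows>= 0.037416178611093934
 -> [0.594  0.248  0.2115] shift [ 0.433 -0.    -0.251] rows>= 1.1990407673860901
(np.float64(303.47526924186127), np.float64(177.60847459032757)) (np.float64(229.83044875547142), np.float64(217.44699674304218))
```

View pics/m4.png

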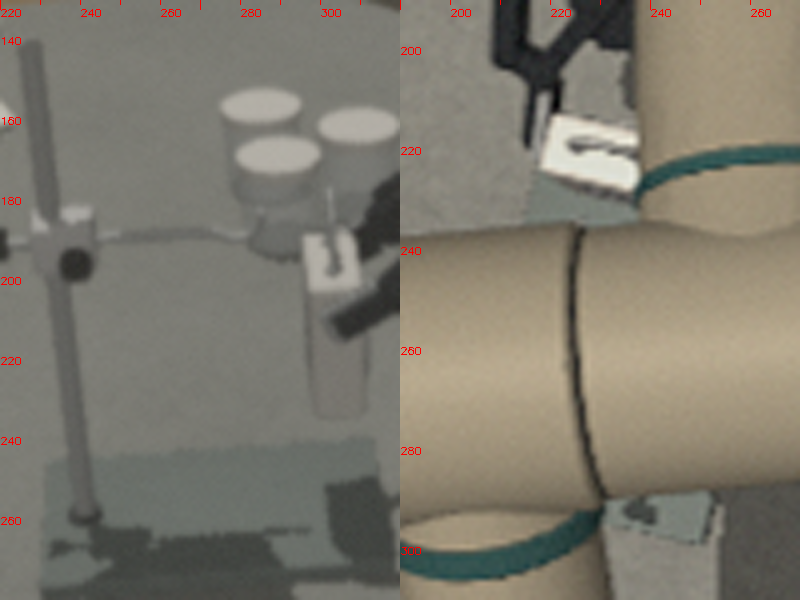

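```bash
python3 - <<'E'
from h import *
t=np.load("pics/top2.npy").astype(int);m=((t.min(2)>150)&(t.max(2)-t.min(2)<35)).astype(np.uint8)
m[:, :214]=0;m[:,237:]=0;m[:208]=0;m[232:]=0
cn=max(cv2.findContours(m,0,2)[0],key=cv2.contourArea);c=cn[:,0,:];print(c.min(0),c.max(0))
# left-edge corners
for f in((-1,-1),(-1,1)):
    i=np.argmax(c@np.array(f)+0*c[:,0]);P=onz("top",*(c[i]+np.array([-.3,0])),.1728);q=P-(cur()[1]+OFF);print(c[i],"rel eye out %.4f lat %.4f"%(q@D,q@E_))
E
```

```text
[218 213] [236 227]
[221 213] rel eye out 0.0091 lat 0.0307
[218 223] rel eye out -0.0156 lat 0.0320
```

The gauge top lies within about 2 mm of the prediction. Side crop: bail apex at (302.5,177), hook bar at row ~189 on the left. I'll thread the bail over the tip slowly.

Request:
arm_command --series "0.02 0.005 -0.012 0 0 0 0.3;0.04 0.006 -0.023 0 0 0 0.3;0.05 0 -0.029 0 0 0 0.3;0.05 0 -0.029 0 0 0 0.3;0.05 0 -0.029 0 0 0 0.3"

```text
clock: 14.48
position: [0.6036, 0.2449, 0.1454]
ee_rot: [0.258, 0.099, 0.961, -0.027]
contact_force: [-0.7, 0.3, -2.8]
width: 0.065
```

Request:
arm_command --series "0.05 0 -0.029 0 0 0 0.3;0.05 0 -0.029 0 0 0 0.3;0.05 0 -0.029 0 0 0 0.3;0.04 0 -0.023 0 0 0 0.3;0.02 0 -0.012 0 0 0 0.3;0.01 0 -0.006 0 0 0 0.3;0 0 0 0 0 0 0.3"

```text
clock: 15.07
position: [0.5792, 0.2504, 0.1453]
ee_rot: [0.258, 0.099, 0.961, -0.027]
contact_force: [-0.2, -0.1, -2.7]
width: 0.0657
```

```bash
python3 - <<'E'
from h import *
Z=np.array([0,0,1])
legs(B+.024*Z, B+.004*Z)
s=get_image("side");np.save("pics/side3.npy",s)
o=crop(s,225,150,100,75,8);cv2.imwrite("pics/s5.png",o[:,:,::-1])
E
```

```text
t 15.0667 q [ 0.13  0.96  0.88  0.39  2.28 -1.14] F [-0.18 -0.12 -2.75] w 0.0657 eye [0.5935 0.2474 0.211 ] rel bend out -0.0004 lat -0.0007 up 0.0235
 -> [0.594  0.248  0.2115] shift [-0.006  0.007 -0.003] rows>= 0.022000965235412378
 -> [0.594  0.248  0.1915] shift [ 0.1   -0.     0.173] rows>= 0.4796163069544362
```

View pics/s5.png

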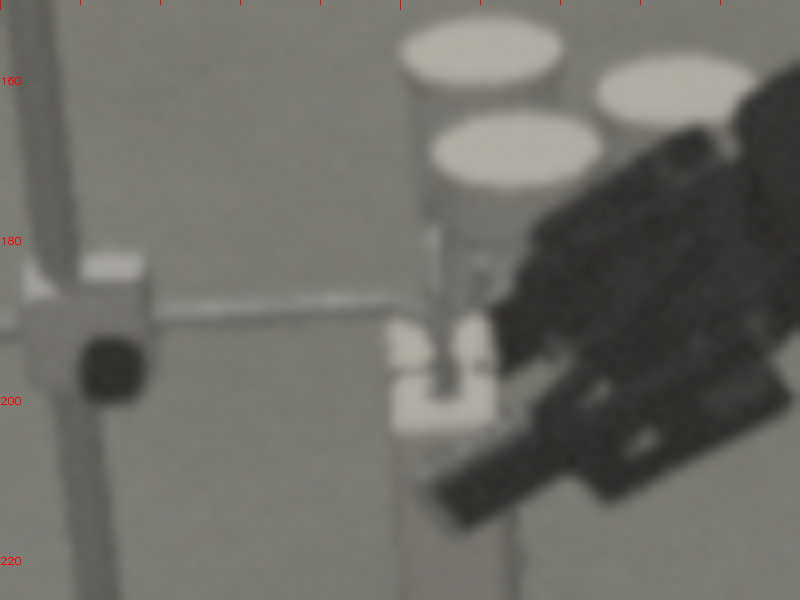

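Bail at column ~279.5, with the hook tip outboard of it at about (285,183), so the tip is threaded and the apex is over the bend. Now I'll lower it, watching the force.

Request:
arm_command --series "0.01 0 0.017 0 0 0 0.3;0.015 0 0.026 0 0 0 0.3;0.015 0 0.026 0 0 0 0.3;0.015 0 0.026 0 0 0 0.3;0.015 0 0.026 0 0 0 0.3;0.01 0 0.017 0 0 0 0.3;0.005 0 0.009 0 0 0 0.3;0 0 0 0 0 0 0.3"

```text
clock: 15.78
position: [0.5793, 0.2503, 0.1278]
ee_rot: [0.258, 0.099, 0.961, -0.027]
contact_force: [-0.2, 0.0, -3.1]
width: 0.0655
```

Request:
arm_command --series "0.005 0 0.0087 0 0 0 0.3;0.005 0 0.0087 0 0 0 0.3;0 0 0 0 0 0 0.3"

```text
clock: 16.03
position: [0.5794, 0.2503, 0.1261]
ee_rot: [0.258, 0.099, 0.961, -0.027]
contact_force: [1.4, 0.3, -3.3]
width: 0.0653
```

Request:
arm_command --series "0.005 0 0.0087 0 0 0 0.3;0.005 0 0.0087 0 0 0 0.3;0 0 0 0 0 0 0.3"

```text
clock: 16.28
position: [0.5792, 0.2504, 0.1251]
ee_rot: [0.258, 0.099, 0.961, -0.026]
contact_force: [0.0, -0.4, 0.4]
width: 0.0653
```

Request:
arm_command --series "0 0 0 0 0 0 0.3;0 0 0 0 0 0 0.3"

```text
clock: 16.45
position: [0.5793, 0.2503, 0.125]
ee_rot: [0.258, 0.099, 0.961, -0.026]
contact_force: [1.0, 0.0, 2.0]
width: 0.0654
```

```bash
python3 - <<'E'
from h import *
legs()
s=get_image("side");np.save("pics/side4.npy",s);print(manip.get_state()["contact_force"])
o=crop(s,250,160,60,45,13);cv2.imwrite("pics/s6.png",o[:,:,::-1])
E
```

```text
t 16.45 q [ 0.13  0.97  0.9   0.38  2.25 -1.15] F [1.   0.03 1.99] w 0.0654 eye [0.5936 0.2473 0.1907] rel bend out -0.0003 lat -0.0008 up 0.0032
[ 0.72674232 -0.15195282  1.48658142]
```

View pics/s6.png

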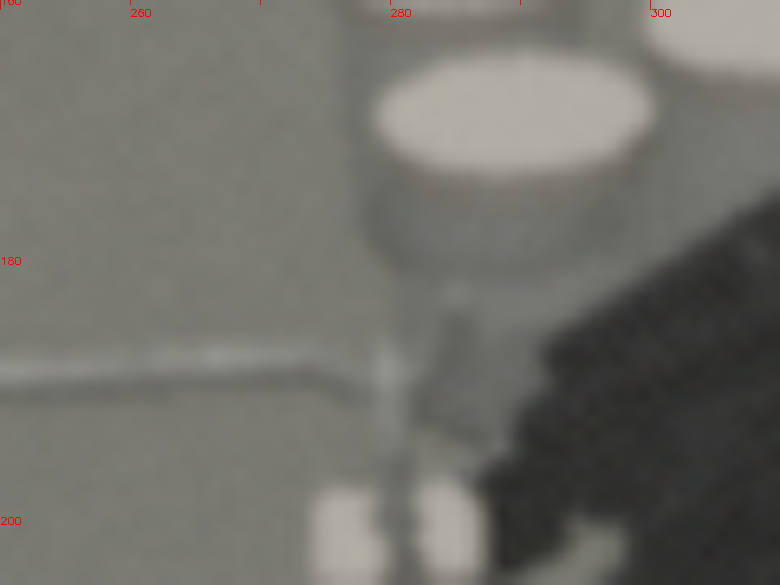

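The bail sits in the dip at (279.5,187–191), between the shank's drop and the upturned tip at (284.5,182). The upward force shows that the hook carries the weight. I'll release, wait, then back straight out.

Request:
arm_command --series "0 0 0 0 0 0 0.3;0 0 0 0 0 0 0.3;0 0 0 0 0 0 0.6;0 0 0 0 0 0 0.65;0 0 0 0 0 0 0.75;0 0 0 0 0 0 1;0 0 0 0 0 0 1;0 0 0 0 0 0 1;0 0 0 0 0 0 1;0 0 0 0 0 0 1" --squeeze 20

```text
clock: 17.33
position: [0.5794, 0.2503, 0.1241]
ee_rot: [0.258, 0.099, 0.961, -0.027]
contact_force: [-0.3, -0.5, 0.3]
width: 0.0853
```

```bash
python3 - <<'E'
from h import *
legs()
s=get_image("side");np.save("pics/side5.npy",s)
o=crop(s,230,160,80,100,6);cv2.imwrite("pics/s7.png",o[:,:,::-1])
E
```

```text
t 17.3333 q [ 0.13  0.97  0.9   0.38  2.25 -1.15] F [-0.29 -0.48  0.29] w 0.0853 eye [0.5937 0.2473 0.1898] rel bend out -0.0001 lat -0.0008 up 0.0023
```

View pics/s7.png

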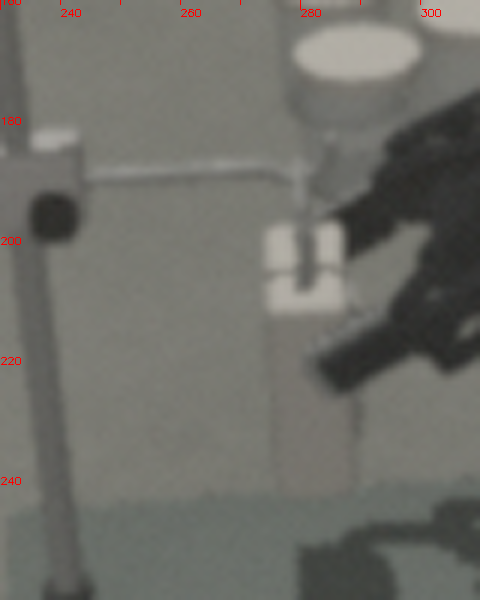

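Released: it hangs straight in the bend and the fingers are clear of both sides. Backing out.

Request:
arm_command --series "-0.02 0 0 0 0 0 1;-0.05 0 0 0 0 0 1;-0.08 0 0 0 0 0 1;-0.1 0 0 0 0 0 1;-0.1 0 0 0 0 0 1;-0.1 0 0 0 0 0 1;-0.1 0 0 0 0 0 1;-0.1 0 0 0 0 0 1;-0.05 0 0 0 0 0 1;0 0 0 0 0 0 1"

```text
clock: 18.22
position: [0.6397, 0.2375, 0.1593]
ee_rot: [0.259, 0.099, 0.96, -0.027]
contact_force: [-0.3, 0.4, 0.6]
width: 0.0854
```

```bash
python3 - <<'E'
from h import *
legs()
s=get_image("side");t=get_image("top");np.save("pics/side6.npy",s)
o=np.hstack([crop(s,225,150,90,105,5),cv2.resize(crop(s,0,100,640,380,1),(350,208))]) if 0 else crop(s,225,150,90,105,5)
cv2.imwrite("pics/s8.png",o[:,:,::-1])
a=np.load("pics/side5.npy").astype(int);print("diff gauge region",np.abs(a[195:245,272:284]-s[195:245,272:284]).mean())
E
```

```text
t 18.2167 q [ 0.11  1.06  0.62  0.43  2.44 -1.07] F [-0.33  0.44  0.63] w 0.0854 eye [0.654  0.2345 0.225 ] rel bend out 0.0614 lat -0.0010 up 0.0375
diff gauge region 6.455
```

View pics/s8.png

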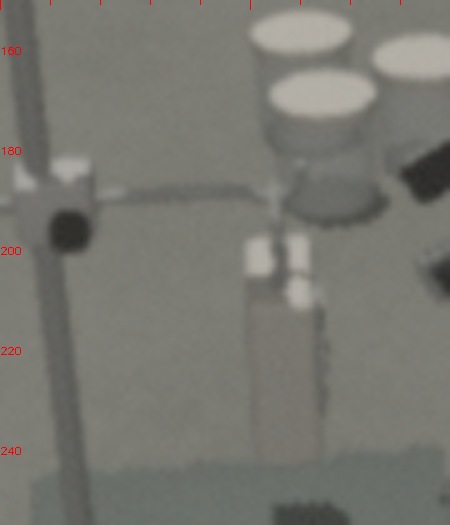

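Request:
arm_command --series "0 -0.1 0 0 0 0 1;0 -0.2 0 0 0 0 1;0 -0.2 0 0 0 0 1;0 -0.2 0 0 0 0 1;0 -0.2 0 0 0 0 1;0 -0.2 0 0 0 0 1;0 -0.2 0 0 0 0 1;0 -0.1 0 0 0 0 1;0 0 0 0 0 0 1;0 0 0 0 0 0 1;0 0 0 0 0 0 1;0 0 0 0 0 0 1"

```text
clock: 19.32
position: [0.6101, 0.102, 0.1591]
ee_rot: [0.258, 0.098, 0.961, -0.026]
contact_force: [0.0, 0.2, 0.0]
width: 0.0854
```

```bash
python3 - <<'E'
from h import *
s=[];
for i in range(12): s.append(get_image("side").astype(int))
t=get_image("top")
print("still diff",[round(np.abs(s[i][180:245,270:292]-s[0][180:245,270:292]).mean(),2) for i in(3,6,11)],"bg",round(np.abs(s[11][300:400,20:200]-s[0][300:400,20:200]).mean(),2))
legs()
T0=np.load("pics/top0.npy")
def cen(im,f,box):
    h=cv2.cvtColor(im,cv2.COLOR_RGB2HSV).astype(int);m=f(h);x0,y0,x1,y1=box;ys,xs=np.nonzero(m[y0:y1,x0:x1]);return round(xs.mean()+x0,2),round(ys.mean()+y0,2),len(xs)
sat=lambda h:(h[...,1]>110)
for n,b in(("red1",(378,258,408,294)),("red2",(388,218,426,246)),("green",(446,250,480,286)),("box",(388,162,444,208)),("rack",(290,152,360,196)),("bottle",(312,310,342,338))):
    print(n,cen(T0,sat,b),cen(t,sat,b))
o=cv2.resize(s[-1].astype(np.uint8)[160:260,230:330],None,fx=4,fy=4,interpolation=2)
o=np.hstack([o,cv2.resize(t[190:310,180:300],(400,400),interpolation=2)])
cv2.imwrite("pics/f.png",o[:,:,::-1])
E
```

```text
still diff [np.float64(1.05), np.float64(0.98), np.float64(1.0)] bg 1.19
t 19.9667 q [-0.04  0.97  0.82  0.21  2.38 -1.33] F [ 0.46  0.71 -0.29] w 0.0856 eye [0.6245 0.0978 0.225 ] rel bend out 0.0603 lat -0.1409 up 0.0375
red1 (np.float64(391.55), np.float64(275.82), 371) (np.float64(391.59), np.float64(275.82), 369)
red2 (np.float64(405.91), np.float64(231.91), 397) (np.float64(405.91), np.float64(231.91), 397)
green (np.float64(463.26), np.float64(267.52), 395) (np.float64(463.3), np.float64(267.51), 391)
box (np.float64(415.32), np.float64(184.93), 1123) (np.float64(415.34), np.float64(184.91), 1122)
rack (np.float64(325.47), np.float64(170.78), 266) (np.float64(344.26), np.float64(174.83), 66)
bottle (np.float64(324.64), np.float64(324.79), 197) (np.float64(324.6), np.float64(324.79), 195)
```

The rack is probably partly hidden under the arm in the top view. I'll check it numerically in the side view, and check the gauge's yaw from the top.

```bash
python3 - <<'E'
from h import *
s=get_image("side").astype(int);t=get_image("top").astype(int);S0=np.load("pics/side0.npy").astype(int);T0=np.load("pics/top0.npy").astype(int)
for n,a,b,(x0,y0,x1,y1) in(("rack side",S0,s,(375,245,430,330)),("rack top R",T0,t,(336,150,360,196)),("clamp side",S0,s,(214,176,272,200))):
    d=np.abs(a-b).sum(2)[y0:y1,x0:x1];print(n,"changed frac",(d>60).mean().round(3)); 
    if n=="rack side": print((d>60).reshape(17,5,11,5).mean((1,3)).round(1))
m=((t.min(2)>140)&(t.max(2)-t.min(2)<40)).astype(np.uint8);m[:220]=0;m[255:]=0;m[:,:205]=0;m[:,245:]=0
for c in cv2.findContours(m,0,2)[0]:
    if cv2.contourArea(c)>60:
        r=cv2.minAreaRect(c);P=np.array([onz("top",*q,.152) for q in cv2.boxPoints(r)]);k=P.mean(0)-B
        print(r,"sides mm",[round(1e3*np.linalg.norm(P[i]-P[i-1]),1) for i in(1,2)],"angs",[round(np.degrees(np.arctan2(*(P[i]-P[i-1])[1::-1])),1) for i in(1,2)],"out %.4f lat %.4f"%(k@D,k@E_))
E
```

```text
rack side changed frac 0.262
[[0.  0.  0.  0.  0.  0.  0.  0.  0.  0.  0. ]
 [0.  0.  0.2 0.  0.  0.  0.  0.  0.  0.  0. ]
 [0.  0.  0.1 0.2 0.  0.  0.1 0.  0.  0.  0. ]
 [0.  0.  0.1 0.5 0.  0.  0.  0.  0.  0.  0. ]
 [0.  0.2 0.1 0.4 0.7 0.2 0.2 0.  0.  0.  0. ]
 [0.  0.6 0.8 0.  0.3 0.4 0.  0.  0.  0.  0. ]
 [0.  0.2 1.  0.2 0.6 0.9 0.  0.  0.  0.  0. ]
 [0.  0.  0.8 0.5 0.4 0.9 0.1 0.  0.  0.  0. ]
 [0.  0.  0.4 1.  0.4 0.2 0.6 0.  0.  0.  0.2]
 [0.6 0.6 0.  1.  0.6 0.  0.  0.  0.  0.6 1. ]
 [1.  1.  0.  0.6 0.6 0.  0.  0.  0.  0.2 1. ]
 [1.  1.  0.4 0.2 1.  0.6 0.6 0.1 0.2 0.4 1. ]
 [1.  1.  0.8 0.  0.2 0.2 0.1 0.  0.  0.  0.8]
 [1.  1.  1.  0.2 0.  0.  0.  0.  0.  0.  0.4]
 [1.  1.  1.  0.5 0.  0.  0.  0.  0.  0.  0. ]
 [1.  1.  1.  0.4 0.  0.  0.  0.  0.  0.  0. ]
 [1.  1.  1.  0.8 0.  0.  0.1 0.2 0.3 0.4 0.8]]
rack top R changed frac 0.562
clamp side changed frac 0.0
```

The clamp hasn't slid (no change there), and the changes on the rack look like the arm's shadow. I'll move the arm well aside so the top camera can see both.

Request:
arm_command --series "0 -0.15 -0.1 0 0 0 1;0 -0.3 -0.15 0 0 0 1;0 -0.3 -0.15 0 0 0 1;0 -0.3 -0.15 0 0 0 1;0 -0.3 -0.15 0 0 0 1;0 -0.3 -0.15 0 0 0 1;0 -0.3 -0.15 0 0 0 1;0 -0.3 -0.15 0 0 0 1;0 -0.2 -0.15 0 0 0 1;0 -0.1 -0.1 0 0 0 1;0 0 0 0 0 0 1;0 0 0 0 0 0 1"

```text
clock: 21.07
position: [0.4896, -0.1342, 0.2806]
ee_rot: [0.259, 0.099, 0.96, -0.026]
contact_force: [0.0, 0.7, -1.5]
width: 0.0853
```

```bash
python3 - <<'E'
from h import *
s=get_image("side").astype(int);t=get_image("top").astype(int);S0=np.load("pics/side0.npy").astype(int);T0=np.load("pics/top0.npy").astype(int)
for n,a,b,(x0,y0,x1,y1) in(("rack side",S0,s,(375,245,430,330)),("rack top",T0,t,(290,152,360,196)),("clamp side",S0,s,(214,176,272,200))):
    d=np.abs(a-b).sum(2)[y0:y1,x0:x1];print(n,"changed frac",(d>60).mean().round(3))
d=(np.abs(T0-t).sum(2)>60)[215:255,205:260];ys,xs=np.nonzero(d);print("top change near hook",len(xs),xs.mean()+205,ys.mean()+215)
m=((t.min(2)>135)&(t.max(2)-t.min(2)<40)).astype(np.uint8);m[:218]=0;m[258:]=0;m[:,:203]=0;m[:,248:]=0
for c in cv2.findContours(m,0,2)[0]:
    if cv2.contourArea(c)>60:
        r=cv2.minAreaRect(c);P=np.array([onz("top",*q,.152) for q in cv2.boxPoints(r)]);k=P.mean(0)-B
        print("sides mm",[round(1e3*np.linalg.norm(P[i]-P[i-1]),1) for i in(1,2)],"angs",[round(np.degrees(np.arctan2(*(P[i]-P[i-1])[1::-1])),1) for i in(1,2)],"out %.4f lat %.4f"%(k@D,k@E_))
legs()
E
```

```text
rack side changed frac 0.0
rack top changed frac 0.0
clamp side changed frac 0.0
top change near hook 509 237.13948919449902 243.71119842829077
sides mm [np.float64(27.7), np.float64(23.2)] angs [np.float64(-12.0), np.float64(-102.9)] out -0.0030 lat -0.0201
sides mm [np.float64(33.5), np.float64(56.6)] angs [np.float64(-64.7), np.float64(-154.2)] out -0.0107 lat 0.0128
t 21.1667 q [-0.33  0.73  1.04 -0.16  2.4  -1.75] F [-0.47 -0.1  -0.14] w 0.0855 eye [ 0.5042 -0.1363  0.3453] rel bend out -0.0100 lat -0.3945 up 0.1578
```

```bash
python3 -c "
from rig import ticket
print(ticket.sign_off())"
```

```text
the job is handed in; nothing more can be done
None
```

The thermometer is hanging by its bail in the bend of the hook with its dial facing outward, and the job is handed in at about 21 s of the 67 s allowed.

**What I did:** I picked the gauge up from above and set it down on open bench, turned to face along the hook. I regripped it from the dial side at 30°, so that the gripper's body would clear the hook tip. Then I threaded the bail over the tip and lowered it until the wrist force went from about −3 N to +1 to +2 N. Only then did I let go and back straight out.

**Last checks:**
- **Still:** 12 pictures spread over 0.6 s differ by no more than image noise.
- **Seated:** the side view shows the bail in the dip between the shank and the upturned tip.
- **Straight:** the visible half of the housing top lies at −12°, against the hook's −11.7°.
- **Clamp:** it did not slide; the side view of it is unchanged.
- **Other things:** the rack, slide box, bottle, and red and green look-alikes all match the first picture.
- **Robot:** clear of everything, with the wrist force near zero.

**Didn't agree or couldn't be checked:**
- **Hook height:** the eye touched down about 3 mm higher than I had measured from the pictures (0.191 m against 0.1875 m).
- **Rack:** it first looked changed because the arm covered and shaded it. With the arm moved away, it showed no change.
- **Housing top:** the other half merged with the hook bar in the mask, so it gave no usable angle.
- **Final close-up:** I couldn't view it because the 12-picture limit was reached, so the last checks are numerical.

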